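Clamp a window profile with the bench trigger clamp

TASK

Set the short T-shaped piece of window profile on the wooden bed of the bench clamp, fin up and its 70 mm length square across the bed and centred on it, in the space between the fixed jaw and the sprung pad, and let go of it. Then pump the clamp's trigger towards its fixed grip, again and again, until the sprung pad presses the profile firmly against the fixed jaw and is pushed about half-way in, never nearly all the way, which would crush the profile; move the jaw only by the trigger and leave the other things on the bench where they are. The program finishes while still holding the trigger squeezed, with the pad half-way in.

Things in the scene. Friction and masses are not known exactly. Their poses are not given: they have to be found in the camera images.
- clamp: Bench trigger clamp, bolted down; place and yaw vary. Origin on the bench under its axis, z up; own +x is the clamping direction, from trigger end to fixed jaw. In its frame (mm): base plate x -185..125, y +-45, 12 high; black body x -180..-80, y +-26, top z 95; upright rubber grip x -180..-154, y +-17, top z 195; toothed rod out of the back to x -238, z 56.
- trigger (a joint): Steel trigger paddle, 12 thick, 30 wide, reaching 92 mm up from its cross pin at clamp x -100, z 85 mm. In rad: 0 at rest, leaning 0.35 from upright towards the bed; grows as its top is pushed towards the rubber grip (clamp -x); 0.70 is the stop. A weak spring returns it. Push on its bed side, e.g. with closed fingers: 3 to 5 N idle, about 10 N when clamping.
- trigger_face (a point): Point on the trigger's bed-side face, 70 mm from its pin, mid-width; moves with it. Own z along the paddle away from the pin, own x out of the face.
- jaw (a joint): Travel (m) of the moving jaw towards the fixed jaw, 0 fully back to 0.075; starts at 0 to 0.020. Ratchet: 23 mm per rad of trigger after a few idle mm; each full stroke and full return gains 10 mm (the first 1 to 13). Friction of 6 N keeps it there as the trigger returns. Jaw head 54 mm wide, top at z 64. With the profile against the fixed jaw the pad meets it at 0.050.
- pad (a joint): Sprung grey pad on the front of the moving jaw (44 x 30 mm, 8 thick, aluminium stem): m by which it is pushed back into the jaw head, 0 free, 0.010 half-way, 0.020 at the stop; 1.2 N per mm. If the trigger is let go with more than about 4 mm, the jaw slips back until 3 to 5 mm are left, so the trigger must be held.
- pad_face (a point): Centre of the pad's face that touches the profile; 47 mm above the bench, at clamp x = 4 mm + jaw travel - pad travel.
- fixed_jaw (a point): Centre of the face of the fixed jaw (dark steel block, 80 mm wide, top 62 mm above the bench), at clamp x 100, z 46 mm. Axes as the clamp's.
- bed (a point): Point on the flat top of the wooden bed, on the clamp axis at clamp x 55, z 30 mm; the bed spans clamp x -14..100, y +-40 mm. Axes as the clamp's.
- profile_mid (a point): Loose piece of dark blue aluminium window profile, an upside-down T, about 0.2 kg, standing on its foot. The point is its centre, 36 mm above its underside. Own z up, y along its 70 mm length, x across: foot 46 wide, 32 high; on it a central fin 16 thick, 40 high, the same length. Same either way round. Lift it by the fin.
- carton: Bystander: open cardboard parts box, 150 x 110 mm, 80 high. Origin under its centre.
- screwdriver: Bystander: screwdriver lying on the bench. Origin under its middle.
- sealer: Bystander: white plastic bottle standing on the bench, 54 mm across, 130 high. Origin under its centre.
There are look-alikes about, which are no part of the job. There is more than one size of the part that bears profile_mid; the job needs the largest.

How it is judged:
On the way, in this order (a step that is already met when the one before it is completed fails the run):
1. the profile stands on the bed between pad and fixed jaw, fin up and square, and has been let go (y of profile_mid in the frame of clamp between -0.015 and 0.015 m and z of profile_mid in the frame of clamp between 0.061 and 0.071 m and angle between profile_mid's own z axis and vertical below 0.12 rad and angle between the x axis of profile_mid and the x axis of clamp, either way round below 0.18 rad and contact force between each of the fingers, the arm and profile below 0.3 N and x of profile_mid in the frame of clamp between 0.02 and 0.082 m), for 0.2 s.
2. the pad has been pumped up against the profile (contact force between pad and profile above 1 N and value of joint pad above 0.002 m), for 0.1 s.
At the end, for the whole second after the job is handed in: The robot still pushes the trigger (over 1 N, at least 0.08 rad) and does not touch the profile, which stands upright on the bed against the fixed jaw (within 5 mm), 15 mm from the axis and 0.18 rad from square at most; the pad on it is pushed in by 6 to 13.5 mm (y of profile_mid in the frame of clamp between -0.015 and 0.015 m and z of profile_mid in the frame of clamp between 0.061 and 0.071 m and angle between profile_mid's own z axis and vertical below 0.12 rad and angle between the x axis of profile_mid and the x axis of clamp, either way round below 0.18 rad and contact force between each of the fingers, the arm and profile below 0.3 N and x of profile_mid in the frame of clamp above 0.072 m and value of joint pad between 0.006 and 0.0135 m and contact force between pad and profile above 5 N and value of joint trigger above 0.08 rad and contact force between any of the fingers, the arm and trigger above 1 N and linear speed of profile below 0.02 m/s); the arm keeps its last pose, push and grip.
It fails at once if the pad is pushed in by more than 16 mm: the profile is crushed (value of joint pad above 0.016 m).
It fails at once if the jaw or pad is pushed by the robot itself (over 5 N) (contact force between any of the fingers, the arm and jaw above 5 N).
It fails at once if a bystander is moved by more than 30 mm (distance of any of carton, screwdriver, sealer from where it was at the start of the episode above 0.03 m).
It also fails if it takes over 72 s, if anything falls off the work surface, if the arm or the gripper's body presses on something with over 40 N, if the wrist force passes 120 N, or if a joint passes its speed limit or range.

ROBOT

A 6-joint arm with a two-finger parallel gripper is mounted at the origin on the work surface. World frame = base frame: x ahead of the robot, y to its left, z up, the work surface at z = 0. Lengths are in m, angles in rad, forces in N, time in s.
With the tool pointing down it reaches from about 0.3 to 0.875 m from the base axis. Payload 6.4 kg.
Tool frame: the origin (TCP) lies midway between the tips of the shut fingers; the grasp point (between the pads) lies 19 mm behind it (ctrl.pinch_z is the distance from the TCP to the grasp point, in m); z points along the fingers, y is the line along which they close (so a half turn about z gives the same grasp; the last joint's range is limited). The gripper opens to 85 mm and grips with 20 to 120 N. Pads are 22 mm wide; open, the fingers measure 114 mm over their backs; the gripper's body (76 mm by 85 mm) begins 54 mm behind the grasp point. The pads swing forward as they close: fully open they stand 13 mm farther back than shut.
Start: joints at [0.96, 0.181, 1.607, -0, 1.354, -0.206], TCP at [0.226, 0.529, 0.231] pointing down, gripper open.
Joint ranges: [-2.99, 2.99], [-0.89, 2.07], [0.3, 2.58], [-1.14, 4.28], [0, 2.63], [-3.12, 3.12]. Speed limits (rad/s): [2.57, 2.57, 3.01, 3.14, 3.14, 3.14].

INTERFACE

Orientations are given as a unit quaternion [w, x, y, z].
In Python, from bench import ctrl gives the robot as it stands.
- The arm moves only by the tool apply_moves, never from a script. Its argument "moves" is a list of rows, each an object with "jaw": the opening, from 0 (shut) to 1 (fully open); "offset": the shift along the tool's x, y, z in mm, a list of three; "rot": the turn, a rotation vector about the tool's x, y, z in degrees, a list of three. In form: [{"jaw": jaw, "offset": [dx, dy, dz], "rot": [ax, ay, az]}, ...]. A call has exactly 5 rows; each row shifts and turns the commanded pose from where the row before left it, along the tool's axes as they then stand; what a row does not reach is not made up. A row lasts 1/8 s, in which the tool goes at most 62.5 mm and 10.7 degrees, less where a joint would pass 70% of its speed; a pose out of reach is approached as far as the arm can. A call is refused whole if a number of a shift passes 62.5 or a number of a turn 10.7, either way. A call with a gripper value outside its range is refused whole. The fingers move at their own pace and stop on an object; the grip force is fixed at half the most. Time passes only in rows, so rows that do not move let the fingers close, or fill a call up. It gives the time, the measured TCP pose, the force, the opening and the grip force at its end, in the units of the state.
- ctrl.get_obs(): the state, without advancing time (a new reading comes with each control period).
- ctrl.camera(name): name is "scene" or "side" or "wrist"; returns (picture, depth): 420x560x3 uint8, red, green, blue; 420x560 float32, m along the optical axis (not along the pixel's ray), 0 where there is no reading.
- ctrl.camera_params(name): a dict with "K" (3x3 intrinsics, pixels), "cam_to_world" (4x4, takes a point from camera to world coordinates); the wrist camera has in their place "mount" (4x4, takes a point from camera to tool coordinates, whose origin is the TCP and whose axes are the flange's). Camera axes: x right, y down, z forward; pixel columns grow to the right and rows downward; lengths in m; the calibration is good to about 2 mm. The wrist camera is an equidistant fisheye: a pixel r from the principal point sees the ray r / f radians off the axis. A picture is of the moment at which its call begins: read the wrist's pose just before it. camera_params takes no time and is no camera call.
- ctrl.hand_in(): hands the job in; it is judged then, once.
Trained networks look in the newest picture that a camera, given by its name, has taken for a name from the list of things; names that differ only in an ending like _2 or _b are one class to them, and where a whole thing is asked for, a point or a joint stands for the part that bears it (a point fixed in the world has none). Each returns a list of dicts, best first, with "score" (0 to 1); they miss things now and then, are a little off and sometimes report something else, mostly with a low value. They report only what shows in the picture. A call takes as long as a camera call. They do not tell look-alikes from the thing itself.
- ctrl.outline_of(camera, target): "region" (420x560 bool, what is visible of it) and "position" ([column, row] in pixels, amid what is visible of it).
The state is a dict: "time_s": time; "q": joint angles; "dq": joint speeds; "joint_efforts": joint torques, N m; "eef_pos": TCP position; "eef_rot": TCP orientation; "wrist_force": force on the tool from outside, world axes, zero at the start; "torque": the same for the moment, N m; "opening": opening from 0.0 (shut) to 1.0 (fully open); "grasp_force": force on a finger pad.
Only numpy, scipy, OpenCV 4.12 (cv2) and the standard library are available. Lean on these libraries where they do the work, as an engineer would, in place of code of your own. Each camera call takes 0.05 s, during which the arm holds its last target. There are 200 camera calls.

## Working session

There is one attempt and no reset: what is moved stays moved. The work goes in short steps, Python scripts to look and compute and a tool call to move; the robot and the scene stay as the last step left them, time stands still between calls to the robot, and variables do not carry over. Pictures are saved under pics/ and viewed, at most 10 in all, crops included, and the job is handed in when it is done.

Besides the shell and the picture viewer there is one more tool, called after ">>>" in YAML: its name, and indented under it one key for each argument. apply_moves: Moves the arm, as the interface text tells. Its arguments: {"type":"object","properties":{"moves":{"type":"array"}},"required":["moves"]}

```bash
mkdir -p pics; ls
cat > h.py <<'E'
import numpy as np, cv2
from bench import ctrl
from scipy.spatial.transform import Rotation as R
def rot(q): return R.from_quat([q[1],q[2],q[3],q[0]])
def cloud(name,d):
    p=ctrl.camera_params(name);K=p['K'];T=np.array(p['cam_to_world'])
    v,u=np.mgrid[:420,:560]
    c=np.stack([(u-K[0][2])/K[0][0]*d,(v-K[1][2])/K[1][1]*d,d],-1)
    return c@T[:3,:3].T+T[:3,3]
E
python3 - <<'E'
from h import *
ims=[]
for n in ['scene','side']:
    im,d=ctrl.camera(n); np.savez(f'{n}.npz',im=im,d=d)
    P=cloud(n,d)
    cv2.imwrite(f'pics/{n}0.png',im[...,::-1])
    for t in ['clamp','trigger','jaw','pad','fixed_jaw','bed','profile_mid','carton','screwdriver','sealer']:
        for r in ctrl.outline_of(n,t)[:4]:
            m=r['region']&(d>0); 
            if r['score']<.3 or m.sum()<5: continue
            q=P[m]; print(n,t,round(r['score'],2),np.round(r['position']),m.sum(),'med',np.round(np.median(q,0),3),'lo',np.round(np.percentile(q,2,axis=0),3),'hi',np.round(np.percentile(q,98,axis=0),3))
print(ctrl.get_obs())
E
```

```text
pics
scene clamp 0.88 [272. 253.] 4902 med [ 0.639 -0.077  0.042] lo [ 0.576 -0.211  0.006] hi [0.673 0.108 0.194]
scene trigger 0.75 [265. 241.] 295 med [ 0.63  -0.094  0.138] lo [ 0.615 -0.114  0.09 ] hi [ 0.642 -0.076  0.174]
scene jaw 0.87 [277. 252.] 555 med [ 0.629 -0.051  0.052] lo [ 0.597 -0.239  0.011] hi [ 0.649 -0.007  0.067]
scene jaw 0.72 [266. 242.] 369 med [ 0.63  -0.094  0.136] lo [ 0.61  -0.115  0.057] hi [ 0.642 -0.073  0.174]
scene fixed_jaw 0.57 [275. 256.] 4902 med [ 0.639 -0.076  0.042] lo [ 0.573 -0.209  0.007] hi [0.673 0.107 0.194]
scene bed 0.88 [276. 255.] 4871 med [ 0.638 -0.076  0.042] lo [ 0.57  -0.207  0.006] hi [0.672 0.107 0.194]
scene profile_mid 0.77 [319. 183.] 222 med [0.448 0.151 0.024] lo [0.397 0.135 0.   ] hi [0.467 0.185 0.053]
scene profile_mid 0.65 [289. 192.] 596 med [0.449 0.05  0.037] lo [0.417 0.02  0.002] hi [0.476 0.085 0.074]
scene profile_mid 0.6 [254. 210.] 245 med [ 0.461 -0.055  0.024] lo [ 0.426 -0.075  0.002] hi [ 0.479 -0.03   0.054]
scene carton 0.84 [376. 158.] 2422 med [0.457 0.361 0.04 ] lo [0.377 0.275 0.002] hi [0.545 0.
[... 1916 characters left out ...]
1, 'q': array([ 9.59690949e-01,  1.80766904e-01,  1.60701890e+00,  5.29809053e-05,
        1.35381346e+00, -2.06306639e-01]), 'dq': array([ 1.97256810e-05, -1.07985824e-03, -4.24379745e-04,  9.92159915e-04,
       -1.41712237e-03, -4.67057670e-05]), 'joint_efforts': array([ 2.65203798e-04, -4.44841540e+01, -3.51694643e+01, -2.16792769e-04,
        3.77731067e-04, -3.79914553e-06]), 'eef_pos': array([0.22643007, 0.52854682, 0.23129794]), 'eef_rot': array([-2.50527318e-05,  2.01025885e-01,  9.79585929e-01,  7.24666482e-06]), 'wrist_force': array([ 0.30276382, -0.03420882, -0.62578479]), 'torque': array([-0.03570201,  0.03057212, -0.05625363]), 'grasp_force': 0.0, 'opening': 0.9973040312349492}
```

Run:
```python
from h import *
C=[];
for n in ['scene','side']:
    f=np.load(n+'.npz'); P=cloud(n,f['d'])[f['d']>0]; C.append(P)
    im=f['im']
    for nm,lo,hi,box in [('fin',.066,.078,(.39,.49,.01,.1)),('base',.008,.017,(.5,.75,-.27,.2)),('bed',.027,.033,(.5,.75,-.27,.2)),('fj+jaw top',.056,.068,(.5,.75,-.02,.2)),('grip top',.185,.2,(.5,.75,-.27,.2)),('foot',.028,.036,(.39,.49,.01,.1))]:
        m=(P[:,2]>lo)&(P[:,2]<hi)&(P[:,0]>box[0])&(P[:,0]<box[1])&(P[:,1]>box[2])&(P[:,1]<box[3])
        q=P[m][:,:2].astype(np.float32)*1000
        if len(q)>4: print(n,nm,len(q),np.round(P[m].mean(0),4),cv2.minAreaRect(q))
a=cv2.imread('pics/scene0.png')[140:350,120:400]; b=cv2.imread('pics/side0.png')[100:310,130:410]
cv2.imwrite('pics/c0.png',np.vstack([cv2.resize(np.hstack([a,b]),(800,300),interpolation=cv2.INTER_CUBIC)]))
```

```text
scene fin 144 [0.4419 0.0552 0.0718] ((440.2098388671875, 55.52532196044922), (69.79325103759766, 18.82305145263672), 42.24114990234375)
scene base 964 [ 0.65   -0.0758  0.0125] ((647.4609985351562, -60.60572814941406), (318.5818176269531, 168.72494506835938), 63.92836380004883)
scene bed 972 [0.6154 0.0319 0.0304] ((620.297119140625, -38.4788818359375), (81.16443634033203, 299.16741943359375), 6.8403778076171875)
scene fj+jaw top 301 [0.6059 0.0812 0.0626] ((609.7830200195312, 51.335357666015625), (83.62049102783203, 128.7032470703125), 7.56272554397583)
scene grip top 170 [ 0.6391 -0.1749  0.1941] ((637.0128784179688, -174.33445739746094), (32.78643798828125, 25.73750114440918), 6.291109561920166)
scene foot 139 [0.4509 0.0467 0.0324] ((441.8644714355469, 54.042259216308594), (69.066162109375, 46.435604095458984), 42.739906311035156)
side fin 186 [0.439  0.0585 0.0713] ((438.0528564453125, 57.57207107543945), (69.94000244140625, 16.446449279785156), 42.823448181152344)
side base 752 [ 0.6105 -0.059   0.0116] ((618.4509887695312, -37.608306884765625), (90.17805480957031, 311.823486328125), 6.826243877410889)
side bed 878 [0.6092 0.0319 0.0297] ((616.5366821289062, -23.0352783203125), (79.78947448730469, 280.5060729980469), 6.694247722625732)
side fj+jaw top 381 [0.6037 0.0874 0.0614] ((612.2351684570312, 54.411659240722656), (84.55724334716797, 131.32138061523438), 11.161158561706543)
side grip top 109 [ 0.6343 -0.1695  0.1924] ((634.6232299804688, -171.3929443359375), (33.25185012817383, 25.940919876098633), 3.4156620502471924)
side foot 208 [0.4333 0.0686 0.0317] ((438.5592346191406, 57.48126220703125), (71.66867065429688, 45.779239654541016), 42.02261734008789)
```

View pics/c0.png

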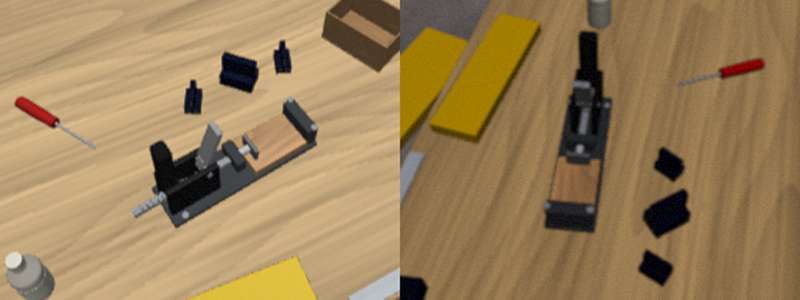

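The picture shows three dark-blue T pieces in the scene view: at px (319,183), (289,192) and (254,210). The middle one, at (289,192), is the largest (72 mm high, 70 mm long; the others are about 53 mm high). The enlarged crop confirms it.

```bash
cat >> h.py <<'E'
O=np.array([.616,-.008]); YAW=np.radians(96.8)
def cw(x,y,z):  # clamp frame (mm) -> world
    c,s=np.cos(YAW),np.sin(YAW); return np.array([O[0]+(c*x-s*y)/1e3,O[1]+(s*x+c*y)/1e3,z/1e3])
def wc(p):
    c,s=np.cos(YAW),np.sin(YAW); d=(np.array(p[:2])-O)*1e3; return np.round([c*d[0]+s*d[1],-s*d[0]+c*d[1],p[2]*1e3],1)
def down(yawdeg): # tool down, tool y at world yaw
    a=np.radians(yawdeg); y=np.array([np.cos(a),np.sin(a),0]); z=np.array([0,0,-1.]); return R.from_matrix(np.stack([np.cross(y,z),y,z],1))
def plan(ways,p=None,r=None):  # ways: list of (pos,Rot,n)
    if p is None:
        o=ctrl.get_obs(); p=o['eef_pos'];r=rot(o['eef_rot']); print('t',o['time_s'],'clamp-frame tcp',wc(p),'F',np.round(o['wrist_force'],1))
    for P,Rt,n in ways:
        for k in range(n):
            f=1/(n-k); off=np.round(r.inv().apply((P-p)*f)*1e3); rv=np.round(np.degrees((r.inv()*Rt).as_rotvec())*f,1)
            print(off.astype(int).tolist(),rv.tolist(),'|%.1f'%np.linalg.norm(off))
            p=p+r.apply(off/1e3); r=r*R.from_rotvec(rv,degrees=True)
        print('--')
E
python3 -c "
from h import *
plan([(np.array([.439,.0565,.2]),down(132.5),10),(np.array([.439,.0565,.041]),down(132.5),5)])"
```

```text
t 1.1 clamp-frame tcp [578.9 323.3 231.3] F [ 0.3 -0.  -0.6]
[-38, -35, 3] [0.0, -0.0, -6.6] |51.7
[-34, -39, 3] [0.0, -0.0, -6.6] |51.8
[-29, -43, 3] [0.0, -0.0, -6.6] |52.0
[-24, -46, 3] [0.0, -0.0, -6.6] |52.0
[-19, -48, 3] [0.0, -0.0, -6.5] |51.7
[-13, -50, 3] [0.0, -0.0, -6.6] |51.7
[-7, -51, 3] [0.0, -0.0, -6.5] |51.6
[-1, -52, 3] [0.0, -0.0, -6.6] |52.1
[5, -52, 4] [0.0, -0.0, -6.5] |52.4
[10, -51, 3] [0.0, -0.0, -6.6] |52.1
--
[0, 0, 32] [0.0, -0.0, 0.0] |32.0
[0, 0, 32] [0.0, -0.0, 0.0] |32.0
[0, 0, 32] [0.0, -0.0, 0.0] |32.0
[0, 0, 32] [0.0, -0.0, 0.0] |32.0
[0, 0, 31] [0.0, -0.0, 0.0] |31.0
--
```

>>> apply_moves:
  moves:
    - {"jaw": 1,"offset": [-38,-35,3],"rot": [0,0,-6.6]}
    - {"jaw": 1,"offset": [-34,-39,3],"rot": [0,0,-6.6]}
    - {"jaw": 1,"offset": [-29,-43,3],"rot": [0,0,-6.6]}
    - {"jaw": 1,"offset": [-24,-46,3],"rot": [0,0,-6.6]}
    - {"jaw": 1,"offset": [-19,-48,3],"rot": [0,0,-6.5]}

```text
time_s: 1.72
eef_pos: [0.3335, 0.2913, 0.2165]
eef_rot: [0.0, -0.087, 0.996, 0.0]
wrist_force: [0.0, -0.1, -1.0]
opening: 1.003
grasp_force: 0.0
```

>>> apply_moves:
  moves:
    - {"jaw": 1,"offset": [-13,-50,3],"rot": [0,0,-6.6]}
    - {"jaw": 1,"offset": [-7,-51,3],"rot": [0,0,-6.5]}
    - {"jaw": 1,"offset": [-1,-52,3],"rot": [0,0,-6.6]}
    - {"jaw": 1,"offset": [5,-52,4],"rot": [0,0,-6.5]}
    - {"jaw": 1,"offset": [10,-51,3],"rot": [0,0,-6.6]}

```text
time_s: 2.35
eef_pos: [0.44, 0.0545, 0.2005]
eef_rot: [0.0, -0.364, 0.931, -0.0]
wrist_force: [0.5, 0.3, 0.1]
opening: 0.999
grasp_force: 0.0
```

Run:
```python
from h import *
o=ctrl.get_obs(); im,d=ctrl.camera('wrist'); cv2.imwrite('pics/w1.png',im[...,::-1])
print(ctrl.camera_params('wrist'))
plan([(np.array([.439,.0565,.041]),down(132.5),5)])
```

```text
{'K': array([[325.1922621 ,   0.        , 274.00883866],
       [  0.        , 325.1922621 , 211.69183954],
       [  0.        ,   0.        ,   1.        ]]), 'mount': array([[ 8.23671876e-05, -9.53955999e-01, -2.99946572e-01,
         7.62564024e-02],
       [ 9.99999835e-01,  2.49083013e-04, -5.17582379e-04,
         1.36037449e-03],
       [ 5.68462411e-04, -2.99946479e-01,  9.53955862e-01,
        -1.42956922e-01],
       [ 0.00000000e+00,  0.00000000e+00,  0.00000000e+00,
         1.00000000e+00]])}
t 2.4 clamp-frame tcp [ 77.7 165.6 200.5] F [ 1.  -4.3  1.1]
[0, 2, 32] [-0.1, -0.0, 0.1] |32.1
[-1, 1, 32] [-0.0, -0.0, 0.1] |32.0
[0, 2, 32] [-0.1, -0.0, 0.1] |32.1
[-1, 1, 32] [-0.0, -0.0, 0.1] |32.0
[0, 2, 31] [-0.1, -0.0, 0.0] |31.1
--
```

View pics/w1.png

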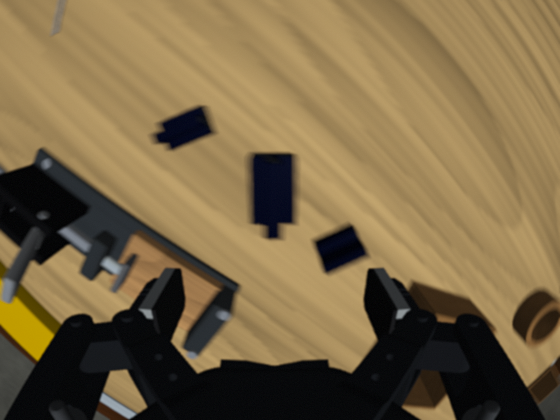

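The wrist view shows the large T at px (272,190), centred between the fingers and aligned with them. Next: descend and grip.

>>> apply_moves:
  moves:
    - {"jaw": 1,"offset": [0,1,32],"rot": [0,0,0]}
    - {"jaw": 1,"offset": [-1,0,32],"rot": [0,0,0]}
    - {"jaw": 1,"offset": [0,1,32],"rot": [0,0,0]}
    - {"jaw": 1,"offset": [0,0,32],"rot": [0,0,0]}
    - {"jaw": 1,"offset": [0,0,31],"rot": [0,0,0]}

```text
time_s: 3.02
eef_pos: [0.4388, 0.0585, 0.0405]
eef_rot: [0.0, -0.362, 0.932, -0.0]
wrist_force: [-0.4, -0.6, 0.5]
opening: 0.996
grasp_force: 0.0
```

>>> apply_moves:
  moves:
    - {"jaw": 0,"offset": [0,0,0],"rot": [0,0,0]}
    - {"jaw": 0,"offset": [0,0,0],"rot": [0,0,0]}
    - {"jaw": 0,"offset": [0,0,0],"rot": [0,0,0]}
    - {"jaw": 0,"offset": [0,0,0],"rot": [0,0,0]}
    - {"jaw": 0,"offset": [0,0,0],"rot": [0,0,0]}

```text
time_s: 3.65
eef_pos: [0.4398, 0.0582, 0.0425]
eef_rot: [0.001, -0.362, 0.932, -0.0]
wrist_force: [-0.5, -0.7, 7.4]
opening: 0.176
grasp_force: 58.8
```

Run:
```python
from h import *
o=ctrl.get_obs();print(o['eef_pos'],o['opening'],o['grasp_force'])
p=o['eef_pos']; z=p[2]
up=p+[0,0,.14]; 
plan([(up,down(132.5),3),(cw(62,0,180),down(96.8),4),(cw(62,0,z*1000+30+8),down(96.8),3)])
```

```text
[0.43982592 0.0582454  0.04246544] 0.17626549909461361 58.81970286369324
t 3.65 clamp-frame tcp [ 86.6 167.1  42.5] F [-0.5 -0.7  7.4]
[0, 0, -47] [-0.0, 0.0, -0.0] |47.0
[0, 0, -46] [-0.0, 0.0, -0.0] |46.0
[0, 0, -47] [-0.1, 0.1, -0.0] |47.0
--
[-30, -29, 1] [0.0, -0.0, 8.9] |41.7
[-35, -25, 0] [0.0, -0.0, 8.9] |43.0
[-38, -19, 1] [-0.0, -0.0, 8.9] |42.5
[-40, -12, 0] [-0.0, -0.0, 9.0] |41.8
--
[0, 0, 33] [-0.0, -0.0, -0.0] |33.0
[0, 0, 33] [-0.0, -0.0, -0.0] |33.0
[0, 0, 34] [-0.0, -0.0, -0.0] |34.0
--
```

>>> apply_moves:
  moves:
    - {"jaw": 0,"offset": [0,0,-47],"rot": [0,0,0]}
    - {"jaw": 0,"offset": [0,0,-46],"rot": [0,0,0]}
    - {"jaw": 0,"offset": [0,0,-47],"rot": [0,0,0]}
    - {"jaw": 0,"offset": [-30,-29,0],"rot": [0,0,8.9]}
    - {"jaw": 0,"offset": [-35,-25,0],"rot": [0,0,8.9]}

```text
time_s: 4.28
eef_pos: [0.5249, 0.0558, 0.183]
eef_rot: [0.001, -0.212, 0.977, -0.001]
wrist_force: [-0.5, 0.1, -1.5]
opening: 0.174
grasp_force: 59.5
```

>>> apply_moves:
  moves:
    - {"jaw": 0,"offset": [-38,-19,0],"rot": [0,0,8.9]}
    - {"jaw": 0,"offset": [-40,-12,0],"rot": [0,0,9]}
    - {"jaw": 0,"offset": [0,0,0],"rot": [0,0,0]}
    - {"jaw": 0,"offset": [0,0,30],"rot": [0,0,0]}
    - {"jaw": 0,"offset": [0,0,30],"rot": [0,0,0]}

```text
time_s: 4.9
eef_pos: [0.6067, 0.0539, 0.1207]
eef_rot: [-0.0, -0.06, 0.998, 0.0]
wrist_force: [0.6, -0.1, -2.0]
opening: 0.178
grasp_force: 59.5
```

Run:
```python
from h import *
plan([(cw(62,0,73),down(96.8),5)])
ims=[]
for n in ['scene','side']:
    im,d=ctrl.camera(n); P=cloud(n,d)
    uv=np.round(ctrl.outline_of(n,'clamp')[0]['position']).astype(int)
    for r in ctrl.outline_of(n,'profile_mid')[:4]:
        m=r['region']&(d>0); q=P[m]; print(n,round(r['score'],2),np.round(r['position']),[wc(x) for x in (np.median(q,0),)],np.round(np.percentile(q,[3,97],axis=0),3).tolist())
    u,v=uv; u=max(min(u,480),80); v=max(v,75)-15
    ims.append(cv2.resize(im[v-60:v+60,u-80:u+80,::-1],(800,600) if 0 else (400,300),interpolation=cv2.INTER_CUBIC))
cv2.imwrite('pics/p1.png',np.hstack(ims))
```

```text
t 4.9 clamp-frame tcp [ 62.6   1.9 120.7] F [ 0.6 -0.1 -2. ]
[0, 0, 10] [0.0, -0.0, 0.0] |10.0
[0, 0, 9] [0.0, -0.0, 0.0] |9.0
[-1, 0, 10] [0.0, -0.0, 0.0] |10.0
[0, 0, 9] [0.0, -0.0, 0.1] |9.0
[-1, -1, 10] [0.0, -0.0, 0.0] |10.1
--
scene 0.91 [319. 226.] [array([ 51.6, -19.7, 110.8])] [[0.585, 0.027, 0.084], [0.642, 0.072, 0.152]]
scene 0.58 [255. 207.] [array([-28.4, 158.2,  24.1])] [[0.43, -0.074, 0.004], [0.479, -0.03, 0.053]]
side 0.76 [255. 220.] [array([ 75.7,  14.5, 108.9])] [[0.568, 0.045, 0.078], [0.635, 0.079, 0.15]]
side 0.7 [308. 288.] [array([192.5, 153.3,  24.8])] [[0.417, 0.149, 0.001], [0.464, 0.179, 0.052]]
side 0.65 [317. 218.] [array([-17.3, 167. ,  24.8])] [[0.427, -0.061, 0.003], [0.475, -0.029, 0.051]]
```

View pics/p1.png

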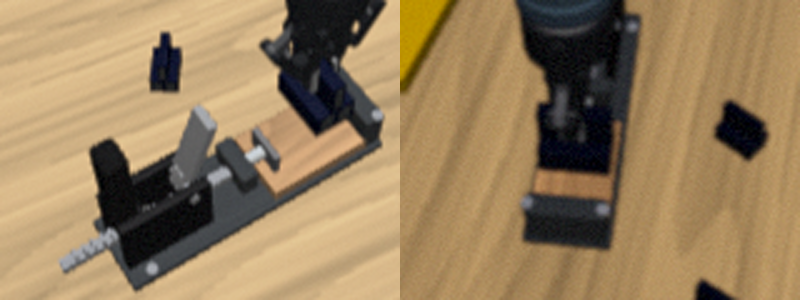

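The profile hangs fin-up above the bed, square and clear of the pad and jaw. Lower it.

>>> apply_moves:
  moves:
    - {"jaw": 0,"offset": [0,0,12],"rot": [0,0,0]}
    - {"jaw": 0,"offset": [-1,0,12],"rot": [0,0,0]}
    - {"jaw": 0,"offset": [-1,0,12],"rot": [0,0,0]}
    - {"jaw": 0,"offset": [0,0,8],"rot": [0,0,0]}
    - {"jaw": 0,"offset": [0,0,2],"rot": [0,0,0]}

```text
time_s: 5.82
eef_pos: [0.609, 0.0541, 0.0741]
eef_rot: [-0.001, -0.059, 0.998, 0.0]
wrist_force: [-0.1, 0.2, -1.0]
opening: 0.178
grasp_force: 59.5
```

>>> apply_moves:
  moves:
    - {"jaw": 0,"offset": [0,0,1],"rot": [0,0,0]}
    - {"jaw": 0,"offset": [0,0,1],"rot": [0,0,0]}
    - {"jaw": 0,"offset": [0,0,0],"rot": [0,0,0]}
    - {"jaw": 0,"offset": [0,0,0],"rot": [0,0,0]}
    - {"jaw": 0,"offset": [0,0,0],"rot": [0,0,0]}

```text
time_s: 6.45
eef_pos: [0.6097, 0.054, 0.0734]
eef_rot: [0.0, -0.059, 0.998, -0.0]
wrist_force: [0.4, 0.3, -1.3]
opening: 0.181
grasp_force: 59.5
```

>>> apply_moves:
  moves:
    - {"jaw": 0,"offset": [0,0,1],"rot": [0,0,0]}
    - {"jaw": 0,"offset": [0,0,1],"rot": [0,0,0]}
    - {"jaw": 0,"offset": [0,0,0],"rot": [0,0,0]}
    - {"jaw": 0,"offset": [0,0,0],"rot": [0,0,0]}
    - {"jaw": 0,"offset": [0,0,0],"rot": [0,0,0]}

```text
time_s: 7.08
eef_pos: [0.6099, 0.0539, 0.0725]
eef_rot: [0.0, -0.059, 0.998, -0.0]
wrist_force: [-4.8, -0.9, 6.8]
opening: 0.176
grasp_force: 60.7
```

>>> apply_moves:
  moves:
    - {"jaw": 0.4,"offset": [0,0,0],"rot": [0,0,0]}
    - {"jaw": 0.45,"offset": [0,0,0],"rot": [0,0,0]}
    - {"jaw": 0.45,"offset": [0,0,0],"rot": [0,0,0]}
    - {"jaw": 0.45,"offset": [0,0,-30],"rot": [0,0,0]}
    - {"jaw": 0.45,"offset": [0,0,-50],"rot": [0,0,0]}

```text
time_s: 7.7
eef_pos: [0.6079, 0.0541, 0.1497]
eef_rot: [-0.003, -0.059, 0.998, 0.0]
wrist_force: [0.8, -0.3, 0.3]
opening: 0.452
grasp_force: 0.0
```

>>> apply_moves:
  moves:
    - {"jaw": 0,"offset": [0,0,-60],"rot": [0,0,0]}
    - {"jaw": 0,"offset": [0,0,-60],"rot": [0,0,0]}
    - {"jaw": 0,"offset": [60,0,0],"rot": [0,0,0]}
    - {"jaw": 0,"offset": [60,0,0],"rot": [0,0,0]}
    - {"jaw": 0,"offset": [0,0,0],"rot": [0,0,0]}

```text
time_s: 8.32
eef_pos: [0.4862, 0.0402, 0.2702]
eef_rot: [-0.001, -0.059, 0.998, 0.0]
wrist_force: [0.5, -0.3, -0.1]
opening: -0.001
grasp_force: 0.0
```

Run:
```python
from h import *
o=ctrl.get_obs();print(o['eef_pos'],wc(o['eef_pos']),o['opening'])
ims=[]
for n in ['scene','side']:
    im,d=ctrl.camera(n); P=cloud(n,d)
    for t in ['profile_mid','trigger','pad','jaw']:
      for r in ctrl.outline_of(n,t)[:3]:
        m=r['region']&(d>0); q=P[m]; Q=np.array([wc(x) for x in q]); print(n,t,round(r['score'],2),np.round(r['position']),np.median(Q,0),np.percentile(Q,[3,97],axis=0).tolist())
        if t=='profile_mid' and abs(np.median(Q,0)[1])<40:
            k=Q[:,2]>97; print('  fin',k.sum(),cv2.minAreaRect(Q[k][:,:2].astype(np.float32)), 'z',np.median(Q[k],0))
    Q=np.array([wc(x) for x in P.reshape(-1,3)]); k=(Q[:,2]>58)&(Q[:,2]<67)&(abs(Q[:,1])<45)&(Q[:,0]>90)&(Q[:,0]<130); print(n,'fixed jaw top',np.percentile(Q[k],[3,97],axis=0).tolist())
    ims.append(cv2.resize(im[160:280,190:350,::-1] if n=='scene' else im[120:240,180:340,::-1],(400,300),interpolation=cv2.INTER_CUBIC))
cv2.imwrite('pics/p2.png',np.hstack(ims))
```

```text
[0.48622685 0.04018122 0.27016989] [ 63.2 123.2 270.2] -0.0005490673258234938
scene profile_mid 0.81 [316. 235.] [53.  -9.  64.7] [[37.5, -35.461999999999996, 34.338], [76.08200000000001, 32.9, 104.5]]
  fin 164 ((60.880184173583984, -1.1470832824707031), (69.26094818115234, 17.705869674682617), 89.67991638183594) z [ 59.4   -1.75 102.5 ]
scene profile_mid 0.58 [318. 183.] [176.5 143.5  24. ] [[162.0, 128.7, 4.7], [198.2, 176.6, 53.4]]
scene profile_mid 0.47 [253. 211.] [-29.2 158.3  24. ] [[-46.846, 142.478, 6.053999999999999], [-3.4239999999999955, 187.73000000000002, 53.5]]
scene trigger 0.56 [266. 242.] [-86.1  -3.9 137.9] [[-106.66, -15.1, 87.9], [-67.74, 12.6, 173.5]]
scene pad 0.4 [298. 247.] [-3.6 -2.5 56.4] [[-18.63, -21.84, 41.69], [2.5100000000000007, 18.37, 64.57]]
scene jaw 0.76 [280. 252.] [-43.2  -3.4  54.2] [[-229.764, -25.894, 40.512], [-0.0, 19.294, 66.194]]
scene fixed jaw top [[99.181, -38.3, 58.681000000000004], [121.6, 36.519, 66.019]]
side profile_mid 0.65 [308. 286.] [192.1  153.45  28.9 ] [[176.618, 131.418, 6.936], [207.023, 176.546, 51.7]]
side profile_mid 
[... 219 characters left out ...]
00000000004], [85.4, 35.459, 103.0]]
  fin 179 ((62.2941780090332, 0.59619140625), (18.178302764892578, 68.54931640625), 1.0986896753311157) z [6.390e+01 1.000e-01 1.011e+02]
side trigger 0.74 [260. 167.] [-73.9   1.7 140.5] [[-93.63, -11.08, 84.2], [-64.37, 15.219999999999994, 172.36]]
side pad 0.63 [286. 366.] [367.7  114.65   5.3 ] [[311.8, 40.225, 0.7], [440.2, 189.975, 80.4]]
side pad 0.59 [254. 210.] [ 3.4  1.  53.4] [[-19.28, -17.6, 37.872], [5.656, 18.528000000000002, 63.628]]
side jaw 0.56 [256. 200.] [-26.5   1.6  53.2] [[-106.736, -22.7, 13.280000000000001], [5.3, 24.696000000000005, 64.7]]
side fixed jaw top [[101.4, -36.456, 58.8], [124.1, 38.794999999999995, 65.93900000000001]]
```

View pics/p2.png

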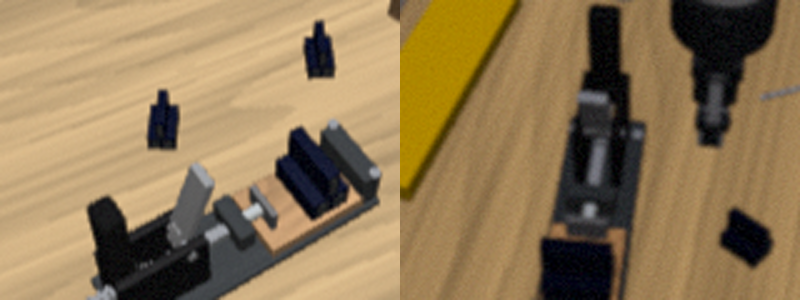

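Profile is standing square at clamp x≈61.5, y≈0, and is released. Pad face is near x 4, so jaw is ≈0. Next: turn the closed fingers and approach the trigger.

```bash
python3 -c "
from h import *
print(ctrl.get_obs()['q'])
plan([(cw(-30,0,230),down(6.8),10),(cw(-30,0,137),down(6.8),3),(cw(-52,0,137),down(6.8),2)])"
```

```text
[-1.60640766e-01 -3.99758673e-02  1.76056496e+00  7.13164588e-06
  1.42156661e+00 -1.85036187e+00]
t 8.825 clamp-frame tcp [ 62.3 118.5 271. ] F [-0.6  0.1 -0.1]
[-12, -9, 4] [-0.0, -0.0, 9.0] |15.5
[-13, -7, 4] [-0.0, -0.0, 9.0] |15.3
[-14, -5, 4] [-0.0, -0.0, 9.0] |15.4
[-15, -3, 4] [-0.0, -0.0, 9.0] |15.8
[-15, -1, 4] [-0.0, -0.0, 9.0] |15.6
[-15, 2, 4] [-0.0, -0.0, 9.0] |15.7
[-14, 4, 4] [-0.0, -0.0, 9.0] |15.1
[-14, 6, 4] [-0.0, -0.0, 9.0] |15.7
[-12, 9, 4] [-0.0, -0.0, 9.0] |15.5
[-11, 10, 5] [-0.0, -0.0, 9.0] |15.7
--
[0, 0, 31] [-0.0, -0.0, 0.0] |31.0
[0, 0, 31] [-0.0, -0.0, 0.0] |31.0
[0, 0, 31] [-0.0, -0.0, 0.0] |31.0
--
[-11, 0, 0] [-0.0, -0.0, 0.0] |11.0
[-11, 0, 0] [-0.0, -0.0, 0.0] |11.0
--
```

>>> apply_moves:
  moves:
    - {"jaw": 0,"offset": [-12,-9,4],"rot": [0,0,9]}
    - {"jaw": 0,"offset": [-13,-7,4],"rot": [0,0,9]}
    - {"jaw": 0,"offset": [-14,-5,4],"rot": [0,0,9]}
    - {"jaw": 0,"offset": [-15,-3,4],"rot": [0,0,9]}
    - {"jaw": 0,"offset": [-15,-1,4],"rot": [0,0,9]}

```text
time_s: 9.45
eef_pos: [0.5553, 0.0007, 0.2509]
eef_rot: [-0.0, 0.33, 0.944, -0.0]
wrist_force: [0.5, -0.3, 0.3]
opening: -0.003
grasp_force: 0.0
```

>>> apply_moves:
  moves:
    - {"jaw": 0,"offset": [-15,2,4],"rot": [0,0,9]}
    - {"jaw": 0,"offset": [-14,4,4],"rot": [0,0,9]}
    - {"jaw": 0,"offset": [-14,6,4],"rot": [0,0,9]}
    - {"jaw": 0,"offset": [-12,9,4],"rot": [0,0,9]}
    - {"jaw": 0,"offset": [-11,10,5],"rot": [0,0,9]}

```text
time_s: 10.07
eef_pos: [0.6194, -0.0378, 0.2298]
eef_rot: [-0.0, 0.666, 0.746, -0.0]
wrist_force: [-0.4, -0.0, -0.2]
opening: -0.002
grasp_force: 0.0
```

>>> apply_moves:
  moves:
    - {"jaw": 0,"offset": [0,0,31],"rot": [0,0,0]}
    - {"jaw": 0,"offset": [0,0,31],"rot": [0,0,0]}
    - {"jaw": 0,"offset": [0,0,31],"rot": [0,0,0]}
    - {"jaw": 0,"offset": [0,0,0],"rot": [0,0,0]}
    - {"jaw": 0,"offset": [0,0,0],"rot": [0,0,0]}

```text
time_s: 10.7
eef_pos: [0.6195, -0.0377, 0.1384]
eef_rot: [0.001, 0.664, 0.748, 0.0]
wrist_force: [0.5, 0.3, 0.2]
opening: -0.001
grasp_force: 0.0
```

```bash
python3 -c "
from h import *
plan([(cw(-45,0,137),down(6.8),2),(cw(-100,0,137),down(6.8),3)])"
```

```text
t 10.7 clamp-frame tcp [-29.9   0.  138.4] F [0.5 0.3 0.2]
[-8, 0, 1] [0.0, 0.0, 0.0] |8.1
[-7, 0, 0] [0.1, 0.0, 0.0] |7.0
--
[-18, 0, 0] [-0.0, 0.0, 0.0] |18.0
[-19, 0, 0] [-0.0, 0.0, 0.0] |19.0
[-18, 0, 0] [-0.0, 0.0, 0.0] |18.0
--
```

>>> apply_moves:
  moves:
    - {"jaw": 0,"offset": [-18,0,1],"rot": [0,0,0]}
    - {"jaw": 0,"offset": [-18,0,0],"rot": [0,0,0]}
    - {"jaw": 0,"offset": [-16,0,0],"rot": [0,0,0]}
    - {"jaw": 0,"offset": [-15,0,0],"rot": [0,0,0]}
    - {"jaw": 0,"offset": [0,0,0],"rot": [0,0,0]}

```text
time_s: 11.32
eef_pos: [0.6274, -0.1058, 0.1372]
eef_rot: [0.001, 0.665, 0.747, 0.001]
wrist_force: [-0.2, 4.0, 3.7]
opening: -0.002
grasp_force: 2.2
```

```bash
cat > m.py <<'E'
from h import *
import sys
o=ctrl.get_obs();print('tcp',wc(o['eef_pos']),'F along clamp x',np.round(o['wrist_force'][:2]@[np.cos(YAW),np.sin(YAW)],1),np.round(o['wrist_force'],1))
ims=[]
for n in ['scene','side']:
    im,d=ctrl.camera(n); P=cloud(n,d); P[d==0]=9; f=P.reshape(-1,3)-[*O,0]
    c,s=np.cos(YAW),np.sin(YAW); Q=np.stack([c*f[:,0]+s*f[:,1],-s*f[:,0]+c*f[:,1],f[:,2]],1)*1e3
    def g(x0,x1,y,z0,z1): return Q[(Q[:,0]>x0)&(Q[:,0]<x1)&(abs(Q[:,1])<y)&(Q[:,2]>z0)&(Q[:,2]<z1)]
    k=g(-300,-184,15,46,68)
    if len(k): print(n,'rod end',np.round(np.percentile(k[:,0],[1,4]),1),len(k))
    k=g(-75,75,28,60.5,70)   # jaw head top
    if len(k): print(n,'jaw head top x',np.round(np.percentile(k[:,0],[2,50,98]),1),len(k))
    k=g(-5,110,40,97,108)
    if len(k)>4: print(n,'fin',cv2.minAreaRect(k[:,:2].astype(np.float32)))
    k=g(-150,-40,17,140,165)
    ims.append(cv2.resize(im[160:280,190:350,::-1] if n=='scene' else im[120:240,180:340,::-1],(400,300),interpolation=cv2.INTER_CUBIC))
if len(sys.argv)>1: cv2.imwrite('pics/'+sys.argv[1],np.hstack(ims))
E
python3 m.py s1.png
```

```text
tcp [-98.4   0.3 137.2] F along clamp x 4.0 [-0.2  4.   3.7]
scene rod end [-233.1 -231.9] 115
scene jaw head top x [-41.5   1.5  53.2] 315
scene fin ((60.54642868041992, -0.7463912963867188), (17.190357208251953, 70.99655151367188), 0.3136427402496338)
side jaw head top x [-39.8 -23.1  74.2] 227
side fin ((62.239158630371094, 0.8473777770996094), (70.4126205444336, 19.630294799804688), 88.7707748413086)
```

View pics/s1.png

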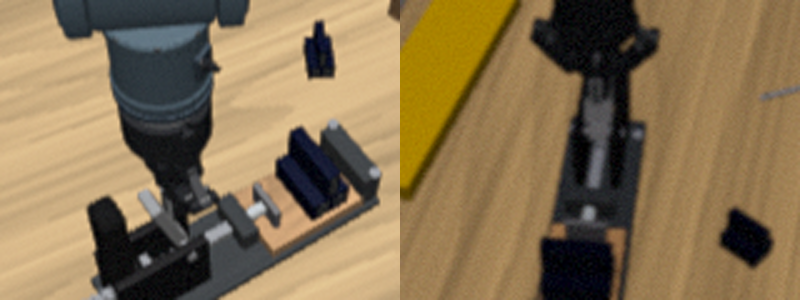

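Trigger is pushed well past upright and the jaw has started to advance. Keep pumping: back 54, forward 58 per call.

>>> apply_moves:
  moves:
    - {"jaw": 0,"offset": [54,0,0],"rot": [0,0,0]}
    - {"jaw": 0,"offset": [0,0,0],"rot": [0,0,0]}
    - {"jaw": 0,"offset": [-20,0,0],"rot": [0,0,0]}
    - {"jaw": 0,"offset": [-20,0,0],"rot": [0,0,0]}
    - {"jaw": 0,"offset": [-18,0,0],"rot": [0,0,0]}

```text
time_s: 12.05
eef_pos: [0.6276, -0.1097, 0.137]
eef_rot: [-0.0, 0.664, 0.747, 0.001]
wrist_force: [0.8, 8.5, -2.1]
opening: -0.002
grasp_force: 3.5
```

```bash
sed -i "s/^    k=g(-150.*/    k=g(0,45,25,40,62.5); h=np.histogram(k[:,0],np.arange(0,46,3)); print(n,'pad hist\/3mm',h[0].tolist())/" m.py; python3 m.py
```

```text
tcp [-102.4    0.6  137. ] F along clamp x 8.3 [ 0.8  8.5 -2.1]
scene rod end [-223.  -221.8] 85
scene jaw head top x [-30.9  11.7  53.5] 307
scene fin ((60.15315628051758, -0.5146141052246094), (16.690298080444336, 69.71930694580078), 0.006156975403428078)
scene pad hist/3mm [5, 5, 5, 45, 11, 11, 1, 0, 0, 0, 0, 0, 55, 17, 10]
side jaw head top x [-28.3 -10.2  73.8] 233
side fin ((61.896507263183594, 0.9449272155761719), (18.6496639251709, 70.47352600097656), 1.944976806640625)
side pad hist/3mm [7, 4, 1, 0, 9, 23, 35, 2, 0, 0, 0, 0, 0, 0, 0]
```

>>> apply_moves:
  moves:
    - {"jaw": 0,"offset": [58,0,0],"rot": [0,0,0]}
    - {"jaw": 0,"offset": [0,0,0],"rot": [0,0,0]}
    - {"jaw": 0,"offset": [-20,0,0],"rot": [0,0,0]}
    - {"jaw": 0,"offset": [-20,0,0],"rot": [0,0,0]}
    - {"jaw": 0,"offset": [-18,0,0],"rot": [0,0,0]}

```text
time_s: 12.78
eef_pos: [0.6276, -0.1104, 0.1369]
eef_rot: [-0.0, 0.665, 0.747, 0.001]
wrist_force: [-0.8, 28.7, 6.0]
opening: 0.0
grasp_force: 18.8
```

>>> apply_moves:
  moves:
    - {"jaw": 0,"offset": [58,0,0],"rot": [0,0,0]}
    - {"jaw": 0,"offset": [0,0,0],"rot": [0,0,0]}
    - {"jaw": 0,"offset": [-20,0,0],"rot": [0,0,0]}
    - {"jaw": 0,"offset": [-20,0,0],"rot": [0,0,0]}
    - {"jaw": 0,"offset": [-18,0,0],"rot": [0,0,0]}

```text
time_s: 13.4
eef_pos: [0.6276, -0.1105, 0.1369]
eef_rot: [-0.0, 0.665, 0.747, 0.001]
wrist_force: [-2.0, 36.9, 8.1]
opening: 0.001
grasp_force: 21.1
```

```bash
python3 m.py
```

```text
tcp [-103.2    0.6  136.9] F along clamp x 36.9 [-2.  36.9  8.1]
scene rod end [-202.8 -202.3] 43
scene jaw head top x [-10.7  32.2  53.7] 315
scene fin ((60.34781265258789, -0.5108757019042969), (69.99921417236328, 17.09223747253418), 89.84378814697266)
scene pad hist/3mm [3, 1, 2, 0, 5, 5, 7, 7, 4, 17, 40, 6, 14, 4, 8]
side jaw head top x [-8.3  6.9 74.5] 200
side fin ((62.2616081237793, 1.0180473327636719), (18.26559066772461, 70.0007095336914), 0.6528340578079224)
side pad hist/3mm [6, 4, 47, 45, 5, 7, 3, 0, 0, 0, 0, 0, 0, 0, 0]
```

>>> apply_moves:
  moves:
    - {"jaw": 0,"offset": [60,0,0],"rot": [0,0,0]}
    - {"jaw": 0,"offset": [0,0,0],"rot": [0,0,0]}
    - {"jaw": 0,"offset": [-20,0,0],"rot": [0,0,0]}
    - {"jaw": 0,"offset": [-19,0,0],"rot": [0,0,0]}
    - {"jaw": 0,"offset": [-18,0,0],"rot": [0,0,0]}

```text
time_s: 14.12
eef_pos: [0.6275, -0.1081, 0.1373]
eef_rot: [0.0, 0.665, 0.747, 0.001]
wrist_force: [1.3, 8.1, -2.7]
opening: 0.001
grasp_force: 3.6
```

```bash
python3 m.py s2.png
```

```text
tcp [-100.7    0.4  137.3] F along clamp x 7.9 [ 1.3  8.1 -2.7]
scene rod end [-194.2 -193.8] 23
scene jaw head top x [-1.8 41.6 62.9] 305
scene fin ((69.21176147460938, 0.6071853637695312), (16.93451499938965, 72.19005584716797), 0.3892802298069)
scene pad hist/3mm [0, 1, 1, 2, 1, 5, 1, 3, 6, 7, 7, 5, 19, 33, 12]
side jaw head top x [ 0.7 11.2 20.7] 131
side fin ((73.43313598632812, 0.8056564331054688), (18.59811782836914, 70.31818389892578), 0.3850645124912262)
side pad hist/3mm [5, 3, 3, 5, 2, 18, 67, 12, 4, 7, 2, 0, 0, 0, 0]
```

View pics/s2.png

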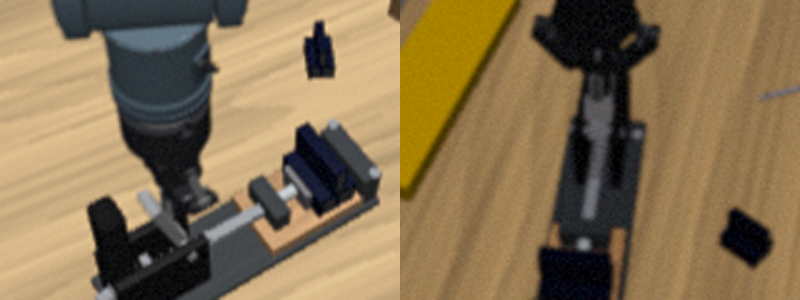

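Profile pushed to x≈71, still square, jaw ≈44 mm. One more full stroke should put the pad about 4 mm in.

>>> apply_moves:
  moves:
    - {"jaw": 0,"offset": [58,0,0],"rot": [0,0,0]}
    - {"jaw": 0,"offset": [0,0,0],"rot": [0,0,0]}
    - {"jaw": 0,"offset": [-20,0,0],"rot": [0,0,0]}
    - {"jaw": 0,"offset": [-19,0,0],"rot": [0,0,0]}
    - {"jaw": 0,"offset": [-18,0,0],"rot": [0,0,0]}

```text
time_s: 14.85
eef_pos: [0.6274, -0.1068, 0.1374]
eef_rot: [0.0, 0.665, 0.747, 0.001]
wrist_force: [2.2, 10.4, -2.8]
opening: -0.003
grasp_force: 4.2
```

```bash
python3 m.py
```

```text
tcp [-99.5   0.4 137.4] F along clamp x 10.1 [ 2.2 10.4 -2.8]
scene rod end [-185.2 -185.1] 3
scene jaw head top x [ 7.2 46.3 69.2] 291
scene fin ((75.91914367675781, -0.18627166748046875), (71.64361572265625, 17.07474708557129), 89.93600463867188)
scene pad hist/3mm [7, 5, 49, 2, 1, 1, 3, 2, 1, 0, 5, 5, 6, 6, 13]
side jaw head top x [10.2 20.5 30.2] 136
side fin ((77.45520782470703, 0.9630088806152344), (70.2851791381836, 17.547901153564453), 89.63888549804688)
side pad hist/3mm [0, 0, 0, 5, 3, 3, 1, 4, 17, 70, 12, 6, 1, 0, 0]
```

>>> apply_moves:
  moves:
    - {"jaw": 0,"offset": [57,0,0],"rot": [0,0,0]}
    - {"jaw": 0,"offset": [0,0,0],"rot": [0,0,0]}
    - {"jaw": 0,"offset": [-19,0,0],"rot": [0,0,0]}
    - {"jaw": 0,"offset": [-18,0,0],"rot": [0,0,0]}
    - {"jaw": 0,"offset": [-12,0,0],"rot": [0,0,0]}

```text
time_s: 15.58
eef_pos: [0.6265, -0.098, 0.1379]
eef_rot: [-0.0, 0.665, 0.747, 0.001]
wrist_force: [-1.3, 12.1, 10.1]
opening: 0.001
grasp_force: 6.2
```

```bash
python3 m.py
```

```text
tcp [-90.6   0.3 137.9] F along clamp x 12.1 [-1.3 12.1 10.1]
scene jaw head top x [13.2 47.3 69.1] 307
scene fin ((76.08018493652344, -0.4788932800292969), (16.816123962402344, 70.24443817138672), 0.07866949588060379)
scene pad hist/3mm [6, 6, 6, 6, 45, 1, 0, 0, 0, 2, 1, 1, 4, 6, 8]
side jaw head top x [15.6 25.4 34.5] 131
side fin ((77.61848449707031, 0.8970947265625), (17.434194564819336, 70.55431365966797), 1.1253122091293335)
side pad hist/3mm [3, 2, 0, 0, 2, 3, 3, 6, 7, 4, 24, 40, 2, 0, 0]
```

>>> apply_moves:
  moves:
    - {"jaw": 0,"offset": [-1,0,0],"rot": [0,0,0]}
    - {"jaw": 0,"offset": [-1,0,0],"rot": [0,0,0]}
    - {"jaw": 0,"offset": [-1,0,0],"rot": [0,0,0]}
    - {"jaw": 0,"offset": [0,0,0],"rot": [0,0,0]}
    - {"jaw": 0,"offset": [0,0,0],"rot": [0,0,0]}

```text
time_s: 16.3
eef_pos: [0.6267, -0.1001, 0.1376]
eef_rot: [-0.0, 0.665, 0.747, 0.001]
wrist_force: [-2.4, 9.5, 8.5]
opening: 0.001
grasp_force: 5.6
```

```bash
python3 m.py s3.png
```

```text
tcp [-92.7   0.2 137.6] F along clamp x 9.7 [-2.4  9.5  8.5]
scene jaw head top x [13.6 46.9 69. ] 304
scene fin ((76.39483642578125, -1.2388267517089844), (17.454833984375, 70.8907470703125), 0.7175423502922058)
scene pad hist/3mm [6, 7, 4, 8, 42, 5, 3, 1, 1, 3, 2, 1, 2, 7, 8]
side jaw head top x [15.8 25.4 34.6] 136
side fin ((77.29696655273438, 0.9622116088867188), (70.02127838134766, 17.739822387695312), 88.69171142578125)
side pad hist/3mm [4, 2, 0, 0, 2, 3, 5, 6, 3, 3, 24, 42, 1, 1, 0]
```

View pics/s3.png

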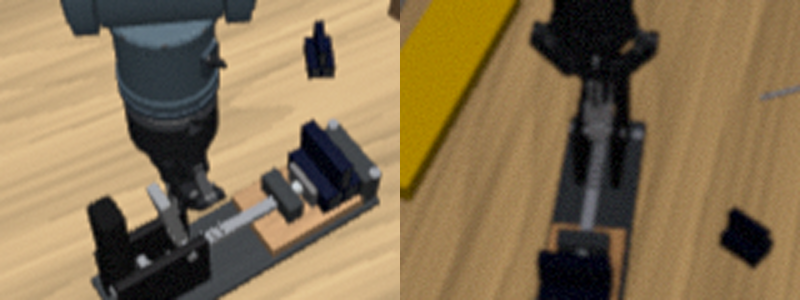

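The clamp holds: profile against the fixed jaw, pad ≈8.5 mm in. A slight nudge more for margin.

>>> apply_moves:
  moves:
    - {"jaw": 0,"offset": [-1,0,0],"rot": [0,0,0]}
    - {"jaw": 0,"offset": [-1,0,0],"rot": [0,0,0]}
    - {"jaw": 0,"offset": [-1,0,0],"rot": [0,0,0]}
    - {"jaw": 0,"offset": [0,0,0],"rot": [0,0,0]}
    - {"jaw": 0,"offset": [0,0,0],"rot": [0,0,0]}

```text
time_s: 17.02
eef_pos: [0.627, -0.1027, 0.1374]
eef_rot: [-0.0, 0.665, 0.747, 0.001]
wrist_force: [-1.5, 10.7, 7.8]
opening: 0.001
grasp_force: 6.0
```

```bash
python3 m.py
```

```text
tcp [-95.4   0.3 137.4] F along clamp x 10.8 [-1.5 10.7  7.8]
scene jaw head top x [15.3 47.6 69.3] 295
scene fin ((75.69505310058594, -0.5883522033691406), (70.59534454345703, 17.17329978942871), 89.4095458984375)
scene pad hist/3mm [6, 7, 2, 8, 35, 23, 2, 0, 1, 0, 1, 0, 3, 5, 7]
side jaw head top x [16.3 26.7 35.5] 137
side fin ((77.69761657714844, 0.5410614013671875), (69.60807037353516, 18.002906799316406), 89.96095275878906)
side pad hist/3mm [5, 2, 1, 0, 0, 6, 4, 2, 5, 1, 10, 49, 5, 0, 0]
```

```bash
python3 -c "
from h import *
print(ctrl.hand_in())"
```

```text
the job is handed in; nothing more can be done
None
```

I handed the job in at about 17 s, with the arm still holding the trigger squeezed and the profile square against the fixed jaw; the camera images put the pad about 9.5 mm in. `hand_in` did not return a verdict.

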